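Back off a belt grinder's work rest and hold its tension arm down for a belt change

TASK

A workmate is about to slip a new abrasive belt onto the bench belt grinder. Slacken the red wing knob of the work rest by about a quarter turn anticlockwise (seen from above), slide the slackened rest out along its guide, away from the big wheel, as far as it goes and leave it there, then push the handle of the sprung tension arm down until the arm is hard against its lower stop. The job ends holding: finish with the gripper still keeping the arm down at its stop, and do not disturb the other things lying on the bench.

Things in the scene. Friction and masses are not known exactly. Their poses are not given: they have to be found in the camera images.
- belt_grinder: Green belt grinder without belt, base plate 290 x 400 x 12 mm, fixed to the bench, turned by up to 13 degrees. Origin on the bench top; y runs level along the belt's path from the rear (motor end) to the front (work rest), x from the wheels' side to the motor's side, z up. Vertical side plate at x 0 to 12, y -170 to 170, up to z 160 mm; motor at y -170 to -50, x to 213, up to z 186 mm.
- contact_wheel (a point): Centre of the big black contact wheel, 150 mm in diameter, 50 mm wide, axis along the grinder's x; top 185 mm above the bench. In the grinder's frame at (-40, 140, 110) mm. The guide bar of the work rest, 60 mm wide with its top at z 30 mm, runs on the bench ahead of it from grinder y 190 to 474 mm, x -70 to -10 mm.
- rest_knob (a joint): Angle of the red wing knob that clamps the work rest, about its vertical axis, rad: 0 = tight, grows anticlockwise seen from above (slackening), ends at 1.9; starts between 0 and 0.2. Stiff (0.25 to 0.4 Nm), stays where it is left. The rest is clamped (holding up to 75 N) while this is under about 0.85, and free above it; a quarter turn is plenty.
- knob_grip (a point): Grip point on the wing knob's axis, 68 mm above the bench; turns with it: y along the wing, x across it, z up. The wing is an upright bar 14 mm thick (17 at its round ends), 71 long, reaching from 52 to 84 mm above the bench, over a foot whose top is at 42 mm. With the knob at 0 it lies along the grinder's y. The knob rides on the rest: grinder x -40, y 355 mm with the rest at 0.
- work_rest (a joint): How far the work rest is slid out from the contact wheel along the grinder's +y, m: 0 = table edge 3 mm from the wheel, 0.080 = against its outer stop. Starts between 0 and 0.015. Once unclamped it takes about 2 to 6 N to slide and stays where it is left.
- rest_table (a point): Middle of the work-rest table's edge that faces the contact wheel, on its top, 113 mm above the bench; axes as the grinder's. The table reaches 60 mm from here along +y and 45 mm to either side along x, 8 mm thick, on a column 50 mm wide; its foot, 56 mm wide, ends 167 mm from here along y. The knob's axis lies 137 mm from here along +y.
- tensioner (a joint): Angle of the sprung tension arm, rad: 0 = up at its upper stop, where the spring holds it at the start (rising at 0.40 rad to the level); grows as the handle is pushed down; 0.40 = hard against the lower stop, arm level. At the handle the spring takes about 9 N at the top and 16 N at the lower stop; let go, the arm springs back up at once.
- tension_arm: The tension arm: green bar 25 x 25 mm with a black rubber handle at its free end and a 70 mm aluminium wheel, 110 mm from the pivot, at 50 to 100 mm from the bar's middle on the wheels' side. Origin on the pivot axis in the middle of the bar; y along the arm towards the handle, x along the pivot axis (parallel to the grinder's x).
- tension_handle (a point): Middle of the tension arm's handle, on its axis: a round rubber grip 28 mm thick (31 at its end beads), 110 mm long along this point's y. It lies 220 mm from the pivot along the arm; 316 mm above the bench with the arm up, 230 mm at the lower stop. 50 mm free on both sides (x) all the way down.
- tension_pivot (a point): The tension arm's pivot, in the middle of the arm's thickness, 230 mm above the bench; axes as the grinder's. The arm swings in the vertical plane of this frame's y and z; at the lower stop the handle's middle lies 220 mm from here along y, level with it.
- flat_bar: Bystander: steel flat bar 35 x 170 x 10 mm lying on the bench at the wheels' side of the grinder. Origin under its middle, long side along y.
- angle_offcut: Bystander: dark steel angle offcut 45 x 45 mm, 130 mm long (along y), lying on one leg on the bench beside the grinder's rear end, at the wheels' side. Origin under its middle.
- spray_can: Bystander: pale metal can with a wide yellow label, 58 mm in diameter, about 190 mm tall, standing at the motor's side of the work rest. Origin under its middle.
- tape_measure: Bystander: yellow tape measure 45 x 70 x 62 mm. Origin under its middle.
- mug: Bystander: blue mug, 80 mm in diameter, 95 mm tall. Origin under its middle.
- wrench: Bystander: wrench about 150 mm long lying flat on the grinder's base plate at the motor's side, between motor and switch box. Origin under its middle, long along x.

How it is judged (in metres and radians):
On the way, in this order (a step that is already met when the one before it is completed fails the run):
1. the work rest's wing knob is slackened (at least 1.0 rad) (value of joint rest_knob above 1 rad), for 0.2 s.
2. the work rest is slid out to its outer stop (within 8 mm) (value of joint work_rest above 0.072 m), for 0.2 s.
3. the robot holds the tension arm down at its lower stop (within 0.02 rad) (value of joint tensioner above 0.38 rad and contact force between any of the fingers, the arm and tension_arm above 6 N), for 0.3 s.
At the end, for the whole second after the job is handed in: The tension arm is at rest at its lower stop (joint above 0.38 of 0.40 rad), carried by the robot (more than 6 N between robot and arm, none of the loose things touching it); the work rest is still out at its outer stop (joint above 72 of 80 mm) and its knob still slack (above 0.95 rad) (all of step 3 and velocity of joint tensioner between -0.1 and 0.1 rad/s and value of joint work_rest above 0.072 m and value of joint rest_knob above 0.95 rad and contact force between each of flat_bar, angle_offcut, spray_can, tape_measure, mug, wrench and tension_arm below 0.5 N); the arm keeps its last pose, push and grip.
It fails at once if a bystander on the bench is shifted by more than 40 mm (distance of any of flat_bar, angle_offcut, spray_can, tape_measure, mug, wrench from where it was at the start of the episode above 0.04 m).
It also fails if it takes over 56 s, if anything falls off the work surface, if the arm or the gripper's body presses on something with over 40 N, if the wrist force passes 120 N, or if a joint passes its speed limit or range.

ROBOT

A 6-joint arm with a two-finger parallel gripper is mounted at the origin on the work surface. World frame = base frame: x ahead of the robot, y to its left, z up, the work surface at z = 0. Lengths are in mm, angles in rad, forces in N, time in s.
With the tool pointing down it reaches from about 350 to 975 mm from the base axis. Payload 7.1 kg.
Tool frame: the origin (TCP) lies between the finger pads; the fingertips stand 8 mm ahead of it and the grasp point (between the pads) lies 11 mm behind it; x points along the fingers, y is the direction in which the jaws open and shut, and the axes are right-handed (so a half turn about x gives the same grasp; the last joint's range is limited). The gripper opens to 88 mm and grips with 3 to 60 N. Pads are 20 mm wide; open, the fingers measure 115 mm over their backs; the gripper's body (75 mm by 178 mm) begins 61 mm behind the grasp point.
Start: joints at [1.27, 0.423, 1.63, -0, 1.089, -0.019], TCP at [173.771, 600.34, 230.675] pointing down, gripper open.
Joint ranges: [-3, 3], [-0.9, 2.11], [0.09, 2.58], [-1.31, 4.45], [0.11, 2.69], [-2.54, 2.54]. Speed limits (rad/s): [2.39, 2.39, 3.01, 3.14, 3.14, 3.14].

INTERFACE

Orientations are given as a rotation vector (axis times angle).
In Python, from workcell import ctrl gives the robot as it stands.
- The arm moves only by the tool apply_moves, never from a script. Its argument "increments" is a list of rows, each an object with "gripper": the opening in per cent of the stroke, from 0 (shut) to 100 (fully open); "delta_pos": the shift along the tool's x, y, z in cm, a list of three; "dr": the turn, a rotation vector about the tool's x, y, z in rad, a list of three. In form: [{"gripper": gripper, "delta_pos": [dx, dy, dz], "dr": [ax, ay, az]}, ...]. A call has exactly 5 rows; each row shifts and turns the commanded pose from where the row before left it, along the tool's axes as they then stand; what a row does not reach is not made up. A row lasts 1/12 s, in which the tool goes at most 41.7 mm and 7.16 degrees, less where a joint would pass 70% of its speed; a pose out of reach is approached as far as the arm can. A call with a gripper value outside its range is refused whole. The fingers move at their own pace and stop on an object; the grip force is fixed at half the most. Time passes only in rows, so rows that do not move let the fingers close, or fill a call up. It gives the time, the measured TCP pose, the force and the opening at its end, in the units of the state.
- ctrl.get_obs(): the state, without advancing time (a new reading comes with each control period).
- ctrl.get_image(name): name is "scene" or "top" or "wrist"; returns a dict with "img" (420x560x3 uint8, red, green, blue), "range_z" (420x560 float32, mm along the optical axis (not along the pixel's ray), 0 where there is no reading), "mtx" (3x3 intrinsics, pixels), "k1" (the pictures are not rectified: a ray, as slopes to the right and down, at radius r is drawn at 1 + k1 r^2 times it, then the intrinsics apply), "rvec" (rotation vector, rad) and "tvec" (3), from world to camera coordinates, as OpenCV has them. Camera axes: x right, y down, z forward; pixel columns grow to the right and rows downward; lengths in mm; the calibration is good to about 2 mm. A picture is of the moment at which its call begins.
- ctrl.close_job(): hands the job in, once; it reports no verdict.
The state is a dict: "t": time; "qpos": joint angles; "qvel": joint speeds; "joint_torque": joint torques, N m; "ee_pos": TCP position; "orientation": TCP orientation; "ft_force": force on the tool from outside, world axes, zero at the start; "moment": the same for the moment, N m; "width": finger opening in mm.
Only numpy, scipy, OpenCV 4.12 (cv2) and the standard library are available. Lean on these libraries where they do the work, as an engineer would, in place of code of your own. Each camera call takes 0.05 s, during which the arm holds its last target. There are 200 camera calls.

## Working session

There is one attempt and no reset: what is moved stays moved. The work goes in short steps, Python scripts to look and compute and a tool call to move; the robot and the scene stay as the last step left them, time stands still between calls to the robot, and variables do not carry over. Pictures are saved under pics/ and viewed, about 8 in all and at most 12, crops included, and the job is handed in when it is done.

Besides the shell and the picture viewer there is one more tool, called after "Call:" in YAML: its name, and indented under it one key for each argument. apply_moves: Moves the arm, as the interface text tells. Its arguments: {"type":"object","properties":{"increments":{"type":"array","items":{"type":"object","properties":{"gripper":{"type":"number"},"delta_pos":{"type":"array","items":{"type":"number"}},"dr":{"type":"array","items":{"type":"number"}}}}}},"required":["increments"]}

```bash
mkdir -p pics; ls; cat > h.py <<'E'
import numpy as np, cv2
from workcell import ctrl
from scipy.spatial.transform import Rotation as R
def snap(n,f):
    d=ctrl.get_image(n); np.savez('pics/'+f+'.npz',**d); cv2.imwrite('pics/'+f+'.png',d['img'][:,:,::-1]); return d
def load(f): return dict(np.load('pics/'+f+'.npz'))
def cloud(d):
    h,w=d['range_z'].shape; u,v=np.meshgrid(np.arange(w),np.arange(h))
    k=float(d['k1']); uv=np.stack([u,v],-1).reshape(-1,1,2).astype(float)
    n=cv2.undistortPoints(uv,d['mtx'],np.array([k,0,0,0,0.])).reshape(h,w,2)
    z=d['range_z'][...,None]; pc=np.concatenate([n*z,z],-1)
    Rm=cv2.Rodrigues(d['rvec'])[0]; return (pc-d['tvec'].reshape(3))@Rm
def proj(d,P):
    return cv2.projectPoints(np.array(P,float).reshape(-1,1,3),d['rvec'],d['tvec'],d['mtx'],np.array([float(d['k1']),0,0,0,0.]))[0].reshape(-1,2)
E
python3 - <<'E'
from h import *
for n in('scene','top'):
    d=snap(n,n+'0'); print(n,d['mtx'].tolist(),d['k1'],(-cv2.Rodrigues(d['rvec'])[0].T@d['tvec'].reshape(3)))
a=cv2.imread('pics/top0.png')
print(ctrl.get_obs())
E
```

```text
pics
scene [[380.79671243659755, 0.0, 275.9321645038817], [0.0, 380.79671243659755, 207.34384724102395], [0.0, 0.0, 1.0]] -0.03099509921002388 [1158.42327344  -42.15500425  999.67059882]
top [[394.1964459905694, 0.0, 283.1749272143489], [0.0, 394.1964459905694, 208.20347608033165], [0.0, 0.0, 1.0]] -0.049791163993719675 [ 346.03675723   92.00785852 1223.70931187]
{'t': 0.1, 'qpos': array([ 1.27003937e+00,  4.23739394e-01,  1.63059821e+00,  5.48349476e-05,
        1.08859273e+00, -1.90003208e-02]), 'qvel': array([-0.00119968, -0.00145144, -0.00194319, -0.00107891, -0.00016993,
        0.00130831]), 'joint_torque': array([ 5.44745017e-04, -5.45609057e+01, -2.74325824e+01,  6.45118486e-02,
        1.86885009e-02,  9.34960056e-07]), 'ee_pos': array([173.59580516, 599.9062287 , 230.00108335]), 'orientation': array([ 0.22015275,  1.55971728, -0.22222072]), 'ft_force': array([-0.81596565,  1.22124343, -1.27119544]), 'moment': array([ 0.02450533, -0.0021666 ,  0.00172445]), 'width': 87.60734412798675}
```

View pics/top0.png

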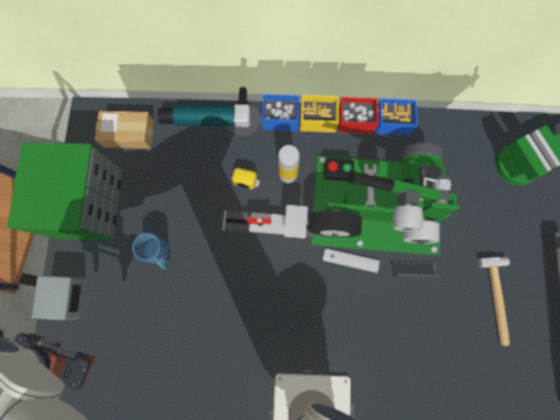

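View pics/scene0.png

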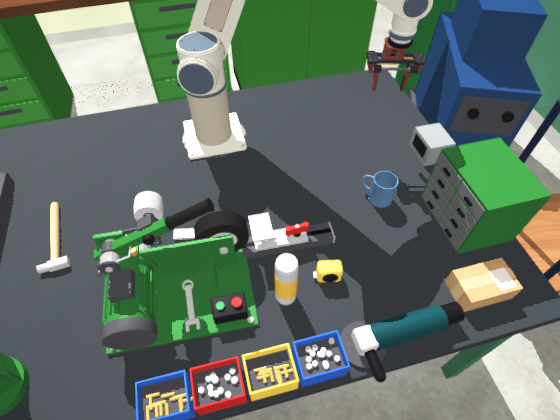

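```bash
cat > m.py <<'E'
from h import *
P=[];C=[];V=[]
for f in('scene0','top0'):
    d=load(f);p=cloud(d);ok=d['range_z']>0
    P.append(p[ok]);C.append(d['img'][ok].astype(int));V.append(np.full(ok.sum(),f=='top0'))
P=np.concatenate(P);C=np.concatenate(C);V=np.concatenate(V)
box=(P[:,0]>330)&(P[:,0]<800)&(P[:,1]>-350)&(P[:,1]<450)
r,g,b=C.T
def rep(n,m):
    for s in(0,1):
        q=P[m&box&(V==s)]
        if len(q)>5: print(n,'top' if s else 'scene',len(q),'med',np.median(q,0).round(1),'lo',np.percentile(q,3,axis=0).round(1),'hi',np.percentile(q,97,axis=0).round(1))
        if len(q)>5:
            c=q[:,:2]-q[:,:2].mean(0);w,v=np.linalg.eigh(c.T@c);a=v[:,1]; print('   axis deg from +y',np.degrees(np.arctan2(-a[0]*np.sign(a[1]),abs(a[1]))).round(2),'ext',np.ptp(c@a).round(1),np.ptp(c@v[:,0]).round(1))
red=(r>120)&(g<70)&(b<70)
rep('red knob',red&(P[:,1]>120)&(P[:,2]>30)&(P[:,2]<110))
dark=(r<60)&(g<60)&(b<60)
rep('handle',dark&(P[:,2]>250))
grn=(g>r+40)&(g>b+40)
rep('armgreen',grn&(P[:,2]>215))
rep('plate top',grn&(abs(P[:,2]-160)<6))
rep('base',grn&(abs(P[:,2]-12)<5))
rep('bar',(abs(P[:,2]-30)<6)&(P[:,1]>100)&(P[:,0]<560))
rep('table',(abs(P[:,2]-113)<6)&(P[:,1]>80)&(P[:,0]<560)&(r>120))
rep('wheel',dark&(P[:,2]>100)&(P[:,2]<200)&(P[:,0]<540)&(P[:,1]<120))
rep('can',(P[:,2]>150)&(P[:,1]>80)&(P[:,0]>560))
rep('tape',(r>150)&(g>110)&(b<80)&(P[:,2]>45)&(P[:,2]<80)&(P[:,1]>180))
E
python3 m.py
```

```text
red knob scene 118 med [556.2 171.   68.9] lo [553.2 137.9  54.4] hi [559.6 202.5  82.1]
   axis deg from +y 5.41 ext 82.7 31.9
red knob top 66 med [549.4 184.7  81.1] lo [543.7 143.6  53.3] hi [555.  205.8  86.3]
   axis deg from +y 0.69 ext 69.4 13.7
handle scene 685 med [ 621.4 -115.8  321.8] lo [ 605.2 -215.3  272.2] hi [634.  -56.7 347.1]
   axis deg from +y 3.57 ext 170.8 34.4
handle top 505 med [ 609.9 -111.1  326.4] lo [ 579.8 -209.2  278.9] hi [629.2 -54.2 349.9]
   axis deg from +y -0.97 ext 168.1 62.5
armgreen scene 1016 med [ 608.  -263.9  258.3] lo [ 571.6 -343.3  227.8] hi [ 621.4 -168.4  301.8]
   axis deg from +y -11.02 ext 192.0 83.8
armgreen top 747 med [ 599.  -272.2  258.8] lo [ 567.1 -342.1  222.2] hi [ 618.3 -168.   302.8]
   axis deg from +y -11.33 ext 286.6 55.9
plate top scene 869 med [ 591.3 -269.7  157.8] lo [ 574.9 -324.7  154.2] hi [741.3 -39.3 162.7]
   axis deg from +y 31.74 ext 341.8 163.7
plate top top 505 med [ 586.4 -179.   158.7] lo [ 568.  -333.   154.4] hi [743.2 -29.6 163.9]
   axis deg from +y 29.11 ext 348.4 186.8
base scene 4735 med [ 672.1 -
[... 786 characters left out ...]
-111.6  136.7] hi [539.1  20.2 185.8]
   axis deg from +y -0.67 ext 142.2 25.1
wheel top 505 med [526.3 -40.7 173.3] lo [ 513.  -106.4  118.6] hi [539.5  22.9 186.1]
   axis deg from +y -1.87 ext 138.9 27.4
can scene 354 med [727.4  96.4 188.9] lo [695.9  81.3 154.8] hi [746.1 115.3 192.3]
   axis deg from +y 87.03 ext 55.2 39.2
can top 292 med [711.2  97.6 188.7] lo [690.4  80.8 156.4] hi [741.1 116.7 192.9]
   axis deg from +y 88.82 ext 54.7 39.9
tape scene 29 med [708.5 210.1  52.1] lo [699.2 190.8  45.7] hi [717.1 250.1  58.1]
   axis deg from +y -13.27 ext 62.0 6.2
tape top 309 med [687.5 226.5  60.3] lo [665.8 196.1  50.8] hi [710.2 258.9  64.8]
   axis deg from +y -13.03 ext 70.8 46.1
```

```bash
cat >> m.py <<'E'
print('-----')
def fitline(q,n): 
    vx,vy,x,y=cv2.fitLine(q[:,:2].astype(np.float32),cv2.DIST_HUBER,0,.01,.01).ravel(); 
    print(n,len(q),'yaw',np.degrees(np.arctan2(-vx*np.sign(vy),abs(vy))).round(2),'x at y=0',(x-vx/vy*y).round(1),'at y',y.round(1),x.round(1))
q=P[grn&(abs(P[:,2]-12)<4)&box]; print('base',cv2.minAreaRect(q[:,:2].astype(np.float32)))
for s in(0,1):
  W=V==s
  fitline(P[W&grn&(abs(P[:,2]-160)<5)&box&(P[:,0]<640)&(P[:,1]>-200)&(P[:,1]<0)],'plate')
  fitline(P[W&box&dark&(P[:,2]>180)&(P[:,2]<188)&(P[:,0]<545)],'wheeltop')
  fitline(P[W&box&dark&(P[:,2]>270)&(P[:,1]>-160)&(P[:,1]<-56)],'handle')
  fitline(P[W&box&grn&(P[:,2]>260)&(P[:,0]>595)],'arm')
  q=P[W&box&(abs(P[:,2]-30)<3)&(P[:,1]>212)&(P[:,0]<570)&(P[:,0]>490)]
  print('bar ends',q[:,1].max()); 
  b_=[(y,*np.percentile(q[abs(q[:,1]-y)<6,0],[4,96]).round(1)) for y in range(215,285,10) if (abs(q[:,1]-y)<6).sum()>8]; print(b_)
  q=P[W&box&red&(P[:,1]>120)&(P[:,2]>79)&(P[:,2]<90)]; fitline(q,'knobtop'); print(np.percentile(q,[2,98],axis=0).round(1), cv2.minAreaRect(q[:,:2].astype(np.float32)))
  q=P[W&box&(abs(P[:,2]-113)<3.5)&(P[:,1]>20)&(P[:,1]<140)&(P[:,0]<600)]; print('table',cv2.minAreaRect(q[:,:2].astype(np.float32)))
for nm,m in(('handle',dark&(P[:,2]>255)&(P[:,1]>-160)),):
  q=P[m&box]; print(nm,np.percentile(q,[2,50,98],axis=0).round(1))
E
python3 m.py | sed -n '/-----/,$p'
```

```text
-----
base ((629.0175170898438, -173.70120239257812), (364.10040283203125, 290.68389892578125), 87.52626037597656)
plate 298 yaw -2.32 x at y=0 588.8 at y -111.3 584.3
wheeltop 149 yaw -1.34 x at y=0 532.1 at y -47.9 531.0
handle 560 yaw -1.33 x at y=0 622.8 at y -108.9 620.3
arm 482 yaw -7.82 x at y=0 642.8 at y -206.1 614.5
bar ends 284.0540935153994
[(215, np.float64(528.3), np.float64(566.7)), (225, np.float64(524.4), np.float64(567.1)), (235, np.float64(525.8), np.float64(567.5)), (245, np.float64(525.5), np.float64(567.9)), (255, np.float64(525.3), np.float64(567.5)), (265, np.float64(526.1), np.float64(567.9)), (275, np.float64(527.0), np.float64(567.7))]
knobtop 19 yaw 0.23 x at y=0 557.5 at y 168.1 556.9
[[553.4 139.2  79.4]
 [559.7 199.6  84.5]] ((556.4783325195312, 169.15342712402344), (5.64866828918457, 63.36132049560547), 0.9768980741500854)
table ((543.7982177734375, 58.06288528442383), (71.35507202148438, 92.6753158569336), 86.7113037109375)
plate 273 yaw -3.48 x at y=0 589.4 at y -111.2 582.6
wheeltop 195 yaw 7.16 x at y=0 524.4 at y -46.4 530.2
handle 418 yaw -2.73 x at y=0 614.2 at y -106.7 609.1
arm 339 yaw 0.37 x at y=0 606.6 at y -214.4 608.0
bar ends 286.3168992336625
[(215, np.float64(525.2), np.float64(567.9)), (225, np.float64(526.0), np.float64(567.4)), (235, np.float64(526.5), np.float64(565.9)), (245, np.float64(526.6), np.float64(569.6)), (255, np.float64(528.2), np.float64(567.2)), (265, np.float64(525.6), np.float64(568.6)), (275, np.float64(527.8), np.float64(568.8))]
knobtop 50 yaw 1.2 x at y=0 554.0 at y 173.9 550.4
[[543.9 143.6  79.1]
 [555.6 205.4  86.8]] ((549.270263671875, 174.4119873046875), (62.0798225402832, 12.395363807678223), 88.55673217773438)
table ((545.179443359375, 60.662208557128906), (90.93151092529297, 71.19668579101562), 2.003504753112793)
handle [[ 599.1 -157.7  300.1]
 [ 615.6 -104.5  327. ]
 [ 627.3  -54.   350.2]]
```

```bash
cat >> h.py <<'E'
def state():
    o=ctrl.get_obs(); return o,np.array(o['ee_pos']),R.from_rotvec(o['orientation'])
def tgt(yang):  # tool x down, tool y at heading yang (deg from world x)
    a=np.radians(yang); y=np.array([np.cos(a),np.sin(a),0]); x=np.array([0,0,-1.]); return R.from_matrix(np.stack([x,y,np.cross(x,y)],1))
def plan(p1,R1):
    o,p,Rc=state(); D=Rc.inv()*R1
    print('t',o['t'],'pos',p.round(1),'F',o['ft_force'].round(1),'w',round(o['width'],1),'q',o['qpos'].round(2))
    print('y heading',np.degrees(np.arctan2(*Rc.as_matrix()[[1,0],1])).round(2),'xaxis',Rc.as_matrix()[:,0].round(3))
    print('tool-frame shift cm',(Rc.inv().apply(np.array(p1)-p)/10).round(2),'dr',D.as_rotvec().round(3))
E
python3 - <<'E'
from h import *
print(state()[2].as_matrix().round(3))
plan([549.5,172,190],tgt(1)); plan([549.5,172,190],tgt(-179))
E
```

```text
[[-0.     0.278  0.961]
 [-0.001  0.961 -0.278]
 [-1.    -0.001 -0.   ]]
t 0.1 pos [173.6 599.9 230. ] F [-0.8  1.2 -1.3] w 87.6 q [ 1.27  0.42  1.63  0.    1.09 -0.02]
y heading 73.86 xaxis [-0.    -0.001 -1.   ]
tool-frame shift cm [  4.04 -30.64  48.01] dr [1.272e+00 1.000e-03 1.000e-03]
t 0.1 pos [173.6 599.9 230. ] F [-0.8  1.2 -1.3] w 87.6 q [ 1.27  0.42  1.63  0.    1.09 -0.02]
y heading 73.86 xaxis [-0.    -0.001 -1.   ]
tool-frame shift cm [  4.04 -30.64  48.01] dr [-1.87e+00 -1.00e-03  1.00e-03]
```

Call:
apply_moves:
  increments:
    - {"gripper":100,"delta_pos":[0.1,-1.5,2.4],"dr":[0,0,0]}
    - {"gripper":100,"delta_pos":[0.1,-2.0,3.2],"dr":[0,0,0]}
    - {"gripper":100,"delta_pos":[0.1,-2.0,3.2],"dr":[0,0,0]}
    - {"gripper":100,"delta_pos":[0.1,-2.0,3.2],"dr":[0,0,0]}
    - {"gripper":100,"delta_pos":[0.1,-2.0,3.2],"dr":[0,0,0]}

```text
t: 0.52
ee_pos: [293.9, 465.3, 225.3]
orientation: [0.22, 1.56, -0.221]
ft_force: [0.9, 0.6, -0.3]
width: 87.9
```

Call:
apply_moves:
  increments:
    - {"gripper":100,"delta_pos":[0.1,-2.0,3.2],"dr":[0,0,0]}
    - {"gripper":100,"delta_pos":[0.1,-2.0,3.2],"dr":[0,0,0]}
    - {"gripper":100,"delta_pos":[0.1,-2.0,3.2],"dr":[0,0,0]}
    - {"gripper":100,"delta_pos":[0.1,-2.0,3.2],"dr":[0,0,0]}
    - {"gripper":100,"delta_pos":[0.1,-2.0,3.2],"dr":[0,0,0]}

```text
t: 0.93
ee_pos: [420.0, 324.6, 220.5]
orientation: [0.221, 1.56, -0.221]
ft_force: [-0.2, 0.1, -0.2]
width: 87.9
```

Call:
apply_moves:
  increments:
    - {"gripper":100,"delta_pos":[0.2,-2.0,3.2],"dr":[0,0,0]}
    - {"gripper":100,"delta_pos":[0.2,-2.0,3.2],"dr":[0,0,0]}
    - {"gripper":100,"delta_pos":[0.2,-2.0,3.2],"dr":[0,0,0]}
    - {"gripper":100,"delta_pos":[0.2,-2.0,3.2],"dr":[0,0,0]}
    - {"gripper":100,"delta_pos":[0.2,-1.2,1.6],"dr":[0,0,0]}

```text
t: 1.35
ee_pos: [534.3, 195.1, 210.4]
orientation: [0.222, 1.558, -0.223]
ft_force: [-0.3, 0.2, -0.3]
width: 87.7
```

Call:
apply_moves:
  increments:
    - {"gripper":100,"delta_pos":[0,0,0],"dr":[0.11,0,0]}
    - {"gripper":100,"delta_pos":[0,0,0],"dr":[0.12,0,0]}
    - {"gripper":100,"delta_pos":[0,0,0],"dr":[0.12,0,0]}
    - {"gripper":100,"delta_pos":[0,0,0],"dr":[0.12,0,0]}
    - {"gripper":100,"delta_pos":[0,0,0],"dr":[0.12,0,0]}

```text
t: 1.77
ee_pos: [531.8, 197.6, 210.3]
orientation: [0.685, 1.461, -0.686]
ft_force: [-0.8, 0.6, -0.3]
width: 88.0
```

Call:
apply_moves:
  increments:
    - {"gripper":100,"delta_pos":[0,0,0],"dr":[0.12,0,0]}
    - {"gripper":100,"delta_pos":[0,0,0],"dr":[0.12,0,0]}
    - {"gripper":100,"delta_pos":[0,0,0],"dr":[0.12,0,0]}
    - {"gripper":100,"delta_pos":[0,0,0],"dr":[0.12,0,0]}
    - {"gripper":100,"delta_pos":[0,0,0],"dr":[0.12,0,0]}

```text
t: 2.18
ee_pos: [531.7, 197.7, 210.3]
orientation: [1.14, 1.252, -1.141]
ft_force: [0.5, 0.3, -0.3]
width: 88.0
```

```bash
python3 - <<'E'
from h import *
d=snap('wrist','w1'); plan([549.5,172,190],tgt(1))
p=cloud(d);C=d['img'].astype(int);r,g,b=C[...,0],C[...,1],C[...,2]
m=(r>110)&(g<70)&(b<70)&(p[...,2]>76)&(p[...,2]<92)
q=p[m];print(len(q),np.percentile(q,[2,50,98],axis=0).round(1),cv2.minAreaRect(q[:,:2].astype(np.float32)))
E
```

```text
t 2.2333 pos [531.7 197.8 210.3] F [ 0.   0.4 -0.1] w 87.9 q [0.34 0.36 1.78 0.   1.   0.25]
y heading 4.92 xaxis [-0.001 -0.    -1.   ]
tool-frame shift cm [2.03 1.55 2.72] dr [0.068 0.    0.001]
980 [[541.1 140.6  78. ]
 [548.3 181.1  81.1]
 [555.7 207.6  82.7]] ((548.9583740234375, 173.59423828125), (15.94192123413086, 70.38330841064453), 2.804809331893921)
```

View pics/w1.png

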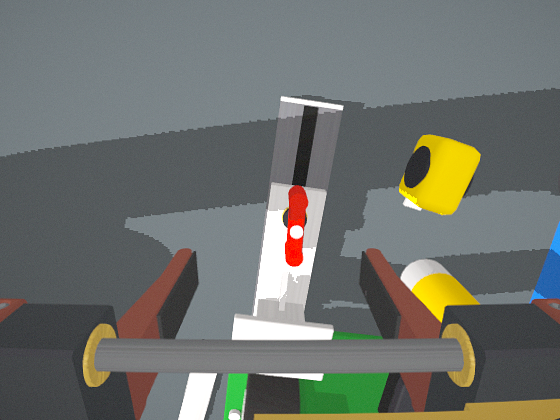

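```bash
python3 - <<'E'
from h import *
plan([549,173.6,58],tgt(2.8))
E
```

```text
t 2.2333 pos [531.7 197.8 210.3] F [ 0.   0.4 -0.1] w 87.9 q [0.34 0.36 1.78 0.   1.   0.25]
y heading 4.92 xaxis [-0.001 -0.    -1.   ]
tool-frame shift cm [15.23  1.53  2.56] dr [0.037 0.    0.001]
```

Call:
apply_moves:
  increments:
    - {"gripper":100,"delta_pos":[1,0.8,1.3],"dr":[0,0,0]}
    - {"gripper":100,"delta_pos":[1,0.7,1.3],"dr":[0.037,0,0]}
    - {"gripper":100,"delta_pos":[3,0,0],"dr":[0,0,0]}
    - {"gripper":100,"delta_pos":[3,0,0],"dr":[0,0,0]}
    - {"gripper":100,"delta_pos":[2,0,0],"dr":[0,0,0]}

```text
t: 2.65
ee_pos: [548.5, 172.2, 107.8]
orientation: [1.162, 1.239, -1.166]
ft_force: [-0.5, -0.6, -0.2]
width: 87.8
```

Call:
apply_moves:
  increments:
    - {"gripper":100,"delta_pos":[2,0,0],"dr":[0,0,0]}
    - {"gripper":100,"delta_pos":[2,0,0],"dr":[0,0,0]}
    - {"gripper":100,"delta_pos":[1.2,0,0],"dr":[0,0,0]}
    - {"gripper":100,"delta_pos":[0,0,0],"dr":[0,0,0]}
    - {"gripper":50,"delta_pos":[0,0,0],"dr":[0,0,0]}

```text
t: 3.07
ee_pos: [549.2, 173.0, 58.1]
orientation: [1.162, 1.239, -1.165]
ft_force: [-0.4, 0.3, -0.0]
width: 84.1
```

Call:
apply_moves:
  increments:
    - {"gripper":0,"delta_pos":[0,0,0],"dr":[0,0,0]}
    - {"gripper":0,"delta_pos":[0,0,0],"dr":[0,0,0]}
    - {"gripper":0,"delta_pos":[0,0,0],"dr":[0,0,0]}
    - {"gripper":0,"delta_pos":[0,0,0],"dr":[0,0,0]}
    - {"gripper":0,"delta_pos":[0,0,0],"dr":[0,0,0]}

```text
t: 3.48
ee_pos: [549.8, 173.6, 59.4]
orientation: [1.164, 1.237, -1.162]
ft_force: [-0.2, -0.6, 0.6]
width: 51.0
```

Call:
apply_moves:
  increments:
    - {"gripper":0,"delta_pos":[0,0,0],"dr":[0,0,0]}
    - {"gripper":0,"delta_pos":[0,0,0],"dr":[0,0,0]}
    - {"gripper":0,"delta_pos":[0,0,0],"dr":[0,0,0]}
    - {"gripper":0,"delta_pos":[0,0,0],"dr":[0,0,0]}
    - {"gripper":0,"delta_pos":[0,0,0],"dr":[0,0,0]}

```text
t: 3.9
ee_pos: [549.4, 173.5, 58.6]
orientation: [1.163, 1.238, -1.163]
ft_force: [-0.1, -0.1, 0.8]
width: 18.0
```

Call:
apply_moves:
  increments:
    - {"gripper":0,"delta_pos":[0,0,0],"dr":[0,0,0]}
    - {"gripper":0,"delta_pos":[0,0,0],"dr":[0,0,0]}
    - {"gripper":0,"delta_pos":[0,0,0],"dr":[0,0,0]}
    - {"gripper":0,"delta_pos":[0,0,0],"dr":[-0.05,0,0]}
    - {"gripper":0,"delta_pos":[0,0,0],"dr":[-0.05,0,0]}

```text
t: 4.32
ee_pos: [549.7, 173.5, 58.6]
orientation: [1.088, 1.282, -1.087]
ft_force: [0.9, 0.8, -2.3]
width: 13.5
```

Call:
apply_moves:
  increments:
    - {"gripper":0,"delta_pos":[0,0,0],"dr":[-0.07,0,0]}
    - {"gripper":0,"delta_pos":[0,0,0],"dr":[-0.07,0,0]}
    - {"gripper":0,"delta_pos":[0,0,0],"dr":[-0.07,0,0]}
    - {"gripper":0,"delta_pos":[0,0,0],"dr":[-0.07,0,0]}
    - {"gripper":0,"delta_pos":[0,0,0],"dr":[-0.07,0,0]}

```text
t: 4.73
ee_pos: [549.5, 173.4, 58.6]
orientation: [0.822, 1.41, -0.822]
ft_force: [2.3, -0.1, -1.7]
width: 13.8
```

```bash
python3 - <<'E'
from h import *
plan([549,173.6,58],tgt(2.8)); print(ctrl.get_obs()['moment'])
E
```

```text
t 4.7333 pos [549.5 173.4  58.6] F [ 2.3 -0.1 -1.7] w 13.8 q [ 0.29  0.6   1.83  0.    0.71 -0.23]
y heading 29.51 xaxis [-0.  0. -1.]
tool-frame shift cm [ 0.06 -0.04 -0.04] dr [ 0.466 -0.     0.   ]
[-0.09323712 -0.16185231 -0.24222502]
```

Call:
apply_moves:
  increments:
    - {"gripper":0,"delta_pos":[0,0,0],"dr":[-0.1,0,0]}
    - {"gripper":0,"delta_pos":[0,0,0],"dr":[-0.1,0,0]}
    - {"gripper":0,"delta_pos":[0,0,0],"dr":[-0.1,0,0]}
    - {"gripper":0,"delta_pos":[0,0,0],"dr":[-0.1,0,0]}
    - {"gripper":0,"delta_pos":[0,0,0],"dr":[-0.1,0,0]}

```text
t: 5.15
ee_pos: [549.3, 173.3, 58.6]
orientation: [0.434, 1.527, -0.435]
ft_force: [0.6, -1.3, -1.3]
width: 14.0
```

Call:
apply_moves:
  increments:
    - {"gripper":0,"delta_pos":[0,0,0],"dr":[-0.1,0,0]}
    - {"gripper":0,"delta_pos":[0,0,0],"dr":[-0.1,0,0]}
    - {"gripper":0,"delta_pos":[0,0,0],"dr":[-0.1,0,0]}
    - {"gripper":0,"delta_pos":[0,0,0],"dr":[-0.1,0,0]}
    - {"gripper":0,"delta_pos":[0,0,0],"dr":[-0.1,0,0]}

```text
t: 5.57
ee_pos: [549.2, 173.1, 58.6]
orientation: [0.042, 1.571, -0.043]
ft_force: [0.2, -2.0, -0.7]
width: 13.8
```

Call:
apply_moves:
  increments:
    - {"gripper":0,"delta_pos":[0,0,0],"dr":[0,0,0]}
    - {"gripper":0,"delta_pos":[0,0,0],"dr":[0,0,0]}
    - {"gripper":0,"delta_pos":[0,0,0],"dr":[0,0,0]}
    - {"gripper":0,"delta_pos":[0,0,0],"dr":[0,0,0]}
    - {"gripper":0,"delta_pos":[0,0,0],"dr":[0,0,0]}

```text
t: 5.98
ee_pos: [549.2, 173.4, 58.6]
orientation: [0.047, 1.571, -0.047]
ft_force: [0.2, -2.1, -0.9]
width: 13.8
```

```bash
python3 - <<'E'
from h import *
o,p,Rc=state()
a=np.radians(2.5); u=np.array([np.sin(a),np.cos(a),0])
plan(p+80*u,Rc); print(o['moment'])
d=snap('wrist','w2'); p=cloud(d);C=d['img'].astype(int);r,g,b=C[...,0],C[...,1],C[...,2]
m=(r>110)&(g<70)&(b<70)&(p[...,2]>76)&(p[...,2]<92)
q=p[m];print(len(q),cv2.minAreaRect(q[:,:2].astype(np.float32)) if len(q) else 0)
E
```

```text
t 5.9833 pos [549.2 173.4  58.6] F [ 0.2 -2.1 -0.9] w 13.8 q [ 0.29  0.6   1.83 -0.    0.71 -1.23]
y heading 86.57 xaxis [-0. -0. -1.]
tool-frame shift cm [-0.    8.   -0.13] dr [0. 0. 0.]
[-0.34337629 -0.03828923  0.13450423]
3062 ((542.3333129882812, 173.492431640625), (17.329038619995117, 59.337459564208984), 84.93839263916016)
```

Call:
apply_moves:
  increments:
    - {"gripper":0,"delta_pos":[0,0.5,0],"dr":[0,0,0]}
    - {"gripper":0,"delta_pos":[0,1,0],"dr":[0,0,0]}
    - {"gripper":0,"delta_pos":[0,1,0],"dr":[0,0,0]}
    - {"gripper":0,"delta_pos":[0,1,0],"dr":[0,0,0]}
    - {"gripper":0,"delta_pos":[0,1,-0.1],"dr":[0,0,0]}

```text
t: 6.45
ee_pos: [551.4, 219.8, 58.6]
orientation: [0.046, 1.57, -0.046]
ft_force: [2.8, -2.9, -4.4]
width: 14.1
```

Call:
apply_moves:
  increments:
    - {"gripper":0,"delta_pos":[0,0.6,0],"dr":[0,0,0]}
    - {"gripper":0,"delta_pos":[0,0.5,0],"dr":[0,0,0]}
    - {"gripper":0,"delta_pos":[0,0.4,0],"dr":[0,0,0]}
    - {"gripper":0,"delta_pos":[0,0.3,0],"dr":[0,0,0]}
    - {"gripper":0,"delta_pos":[0,0.2,0],"dr":[0,0,0]}

```text
t: 6.87
ee_pos: [552.3, 238.7, 58.6]
orientation: [0.046, 1.57, -0.046]
ft_force: [-0.1, -2.8, -3.4]
width: 14.0
```

Sliding freely at 65 mm; continue to the stop.

Call:
apply_moves:
  increments:
    - {"gripper":0,"delta_pos":[0,0.3,0],"dr":[0,0,0]}
    - {"gripper":0,"delta_pos":[0,0.3,0],"dr":[0,0,0]}
    - {"gripper":0,"delta_pos":[0,0.2,0],"dr":[0,0,0]}
    - {"gripper":0,"delta_pos":[0,0.2,0],"dr":[0,0,0]}
    - {"gripper":0,"delta_pos":[0,0,0],"dr":[0,0,0]}

```text
t: 7.28
ee_pos: [552.7, 247.8, 58.6]
orientation: [0.045, 1.571, -0.047]
ft_force: [1.3, -5.3, -2.3]
width: 13.8
```

Call:
apply_moves:
  increments:
    - {"gripper":0,"delta_pos":[0,0.2,0],"dr":[0,0,0]}
    - {"gripper":0,"delta_pos":[0,0.2,0],"dr":[0,0,0]}
    - {"gripper":0,"delta_pos":[0,0.1,0],"dr":[0,0,0]}
    - {"gripper":0,"delta_pos":[0,0,0],"dr":[0,0,0]}
    - {"gripper":0,"delta_pos":[0,0,0],"dr":[0,0,0]}

```text
t: 7.7
ee_pos: [552.6, 248.1, 58.5]
orientation: [0.04, 1.573, -0.051]
ft_force: [1.4, -27.5, 4.1]
width: 13.8
```

Call:
apply_moves:
  increments:
    - {"gripper":0,"delta_pos":[0,-0.2,0],"dr":[0,0,0]}
    - {"gripper":0,"delta_pos":[0,-0.2,0],"dr":[0,0,0]}
    - {"gripper":40,"delta_pos":[0,0,0],"dr":[0,0,0]}
    - {"gripper":60,"delta_pos":[0,0,0],"dr":[0,0,0]}
    - {"gripper":60,"delta_pos":[0,0,0],"dr":[0,0,0]}

```text
t: 8.12
ee_pos: [553.5, 250.1, 59.1]
orientation: [0.047, 1.569, -0.045]
ft_force: [-0.2, 0.6, 0.3]
width: 30.6
```

Call:
apply_moves:
  increments:
    - {"gripper":60,"delta_pos":[0,0,0],"dr":[0,0,0]}
    - {"gripper":60,"delta_pos":[0,0,0],"dr":[0,0,0]}
    - {"gripper":60,"delta_pos":[0,0,0],"dr":[0,0,0]}
    - {"gripper":60,"delta_pos":[-1,0,0],"dr":[0,0,0]}
    - {"gripper":60,"delta_pos":[-2,0,0],"dr":[0,0,0]}

```text
t: 8.53
ee_pos: [551.4, 248.9, 87.4]
orientation: [0.045, 1.574, -0.047]
ft_force: [0.3, -0.2, -0.4]
width: 52.5
```

Call:
apply_moves:
  increments:
    - {"gripper":60,"delta_pos":[-3,0,0],"dr":[0,0,0]}
    - {"gripper":60,"delta_pos":[-4,0,0],"dr":[0,0,0]}
    - {"gripper":60,"delta_pos":[-4,0,0],"dr":[0,0,0]}
    - {"gripper":60,"delta_pos":[-4,0,0],"dr":[0,0,0]}
    - {"gripper":60,"delta_pos":[-4,0,0],"dr":[0,0,0]}

```text
t: 8.95
ee_pos: [552.5, 249.3, 281.5]
orientation: [0.046, 1.57, -0.046]
ft_force: [0.5, 0.3, 0.3]
width: 53.0
```

```bash
python3 - <<'E'
from h import *
plan([612,-100,390],state()[2])
for n in('wrist','top'):
    d=snap(n,n+'3');p=cloud(d);C=d['img'].astype(int);r,g,b=C[...,0],C[...,1],C[...,2]
    m=(r>110)&(g<70)&(b<70)&(p[...,2]>76)&(p[...,2]<92)&(p[...,1]>100)
    q=p[m];print(len(q),cv2.minAreaRect(q[:,:2].astype(np.float32)) if len(q) else 0)
E
```

```text
t 8.95 pos [552.5 249.3 281.5] F [0.5 0.3 0.3] w 53.0 q [ 0.4   0.34  1.63  0.    1.17 -1.11]
y heading 86.64 xaxis [ 0.  0. -1.]
tool-frame shift cm [-10.86 -34.52   8.  ] dr [0. 0. 0.]
721 ((551.810546875, 247.712158203125), (15.558648109436035, 70.62528991699219), 86.8774642944336)
0 0
```

View pics/top3.png

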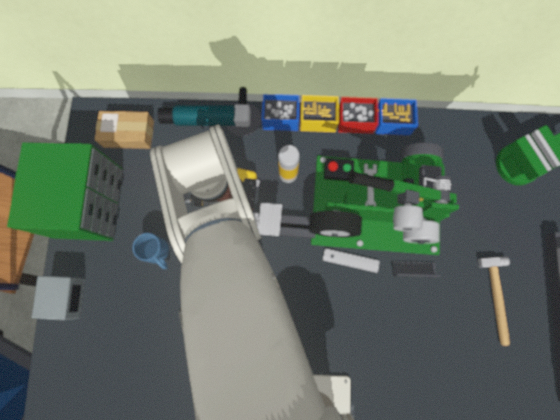

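Call:
apply_moves:
  increments:
    - {"gripper":0,"delta_pos":[-2,-2.5,0.8],"dr":[0,0,0]}
    - {"gripper":0,"delta_pos":[-2,-3.4,0.8],"dr":[0,0,0]}
    - {"gripper":0,"delta_pos":[-2,-3.4,0.8],"dr":[0,0,0]}
    - {"gripper":0,"delta_pos":[-2,-3.4,0.8],"dr":[0,0,0]}
    - {"gripper":0,"delta_pos":[-2,-3.4,0.8],"dr":[0,0,0]}

```text
t: 9.47
ee_pos: [582.9, 84.9, 379.6]
orientation: [0.046, 1.571, -0.046]
ft_force: [1.0, -0.2, 0.2]
width: 22.6
```

Call:
apply_moves:
  increments:
    - {"gripper":0,"delta_pos":[-0.9,-3.4,0.8],"dr":[0,0,0]}
    - {"gripper":0,"delta_pos":[0,-3.4,0.8],"dr":[0,0,0]}
    - {"gripper":0,"delta_pos":[0,-3.4,0.8],"dr":[0,0,0]}
    - {"gripper":0,"delta_pos":[0,-3.4,0.8],"dr":[0,0,0]}
    - {"gripper":0,"delta_pos":[0,0,0],"dr":[0,0,0]}

```text
t: 9.88
ee_pos: [607.6, -56.4, 387.5]
orientation: [0.048, 1.57, -0.051]
ft_force: [-1.2, 0.4, -0.9]
width: 0.3
```

```bash
python3 - <<'E'
from h import *
plan([613,-95,390],state()[2])
d=snap('wrist','w4'); p=cloud(d);C=d['img'].astype(int)
m=(C.max(2)<75)&(p[...,2]>270)&(p[...,2]<350)&(p[...,1]>-170)&(abs(p[...,0]-613)<45)
q=p[m];print(len(q),cv2.minAreaRect(q[:,:2].astype(np.float32)),np.percentile(q,[2,50,98],axis=0).round(1))
E
```

```text
t 9.8833 pos [607.6 -56.4 387.5] F [-1.2  0.4 -0.9] w 0.3 q [-0.11  0.27  1.49 -0.    1.38 -1.62]
y heading 86.39 xaxis [-0.    -0.002 -1.   ]
tool-frame shift cm [-0.25 -3.82  0.78] dr [0. 0. 0.]
5458 ((610.431640625, -107.77931213378906), (115.24607849121094, 30.920408248901367), 87.32715606689453) [[ 595.4 -159.9  300.5]
 [ 604.6 -103.5  327.4]
 [ 621.   -53.2  347. ]]
```

View pics/w4.png

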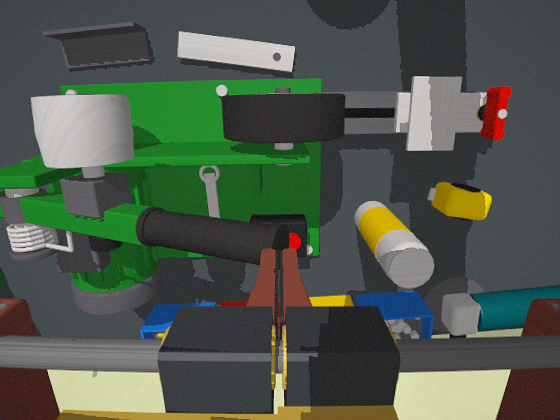

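Call:
apply_moves:
  increments:
    - {"gripper":0,"delta_pos":[0,-2,0.3],"dr":[0,0,0]}
    - {"gripper":0,"delta_pos":[0,-1.8,0.3],"dr":[0,0,0]}
    - {"gripper":0,"delta_pos":[1,0,0],"dr":[0,0,0]}
    - {"gripper":0,"delta_pos":[1,0,0],"dr":[0,0,0]}
    - {"gripper":0,"delta_pos":[1,0,0],"dr":[0,0,0]}

```text
t: 10.35
ee_pos: [610.6, -88.2, 356.3]
orientation: [0.046, 1.571, -0.045]
ft_force: [0.0, -0.3, -0.3]
width: 0.5
```

Call:
apply_moves:
  increments:
    - {"gripper":0,"delta_pos":[1,0,0],"dr":[0,0,0]}
    - {"gripper":0,"delta_pos":[1,0,0],"dr":[0,0,0]}
    - {"gripper":0,"delta_pos":[1,0,0],"dr":[0,0,0]}
    - {"gripper":0,"delta_pos":[1,0,0],"dr":[0,0,0]}
    - {"gripper":0,"delta_pos":[1,0,0],"dr":[0,0,0]}

```text
t: 10.77
ee_pos: [612.6, -87.5, 309.1]
orientation: [0.047, 1.566, -0.044]
ft_force: [0.8, 4.7, 13.9]
width: 0.6
```

Call:
apply_moves:
  increments:
    - {"gripper":0,"delta_pos":[1,0,0],"dr":[0,0,0]}
    - {"gripper":0,"delta_pos":[1,0,0],"dr":[0,0,0]}
    - {"gripper":0,"delta_pos":[1,0,0],"dr":[0,0,0]}
    - {"gripper":0,"delta_pos":[1,0,0],"dr":[0,0,0]}
    - {"gripper":0,"delta_pos":[0.5,0,0],"dr":[0,0,0]}

```text
t: 11.18
ee_pos: [613.1, -86.6, 264.0]
orientation: [0.048, 1.565, -0.043]
ft_force: [1.6, 9.3, 15.6]
width: 0.8
```

Call:
apply_moves:
  increments:
    - {"gripper":0,"delta_pos":[0.3,0,0],"dr":[0,0,0]}
    - {"gripper":0,"delta_pos":[0.3,0,0],"dr":[0,0,0]}
    - {"gripper":0,"delta_pos":[0.2,0,0],"dr":[0,0,0]}
    - {"gripper":0,"delta_pos":[0.2,0,0],"dr":[0,0,0]}
    - {"gripper":0,"delta_pos":[0,0,0],"dr":[0,0,0]}

```text
t: 11.6
ee_pos: [613.1, -86.1, 254.6]
orientation: [0.048, 1.565, -0.042]
ft_force: [1.6, 9.9, 15.1]
width: 0.3
```

Call:
apply_moves:
  increments:
    - {"gripper":0,"delta_pos":[0.2,0,0],"dr":[0,0,0]}
    - {"gripper":0,"delta_pos":[0.2,0,0],"dr":[0,0,0]}
    - {"gripper":0,"delta_pos":[0.1,0,0],"dr":[0,0,0]}
    - {"gripper":0,"delta_pos":[0,0,0],"dr":[0,0,0]}
    - {"gripper":0,"delta_pos":[0,0,0],"dr":[0,0,0]}

```text
t: 12.02
ee_pos: [613.3, -86.3, 251.4]
orientation: [0.048, 1.564, -0.042]
ft_force: [-2.8, 11.3, 24.6]
width: 0.5
```

Call:
apply_moves:
  increments:
    - {"gripper":0,"delta_pos":[0.1,0,0],"dr":[0,0,0]}
    - {"gripper":0,"delta_pos":[0.1,0,0],"dr":[0,0,0]}
    - {"gripper":0,"delta_pos":[0,0,0],"dr":[0,0,0]}
    - {"gripper":0,"delta_pos":[0,0,0],"dr":[0,0,0]}
    - {"gripper":0,"delta_pos":[0,0,0],"dr":[0,0,0]}

```text
t: 12.43
ee_pos: [613.4, -86.3, 251.0]
orientation: [0.048, 1.563, -0.043]
ft_force: [-7.2, 11.5, 33.9]
width: 0.4
```

```bash
python3 - <<'E'
from h import *
o,p,_=state(); print(p.round(1),o['ft_force'].round(1),o['qvel'].round(4))
a=snap('scene','s5'); 
pc=cloud(a);C=a['img'].astype(int)
P=pc.reshape(-1,3);r,g,b=C.reshape(-1,3).T
h=(C.max(2).ravel()<75)&(P[:,2]>200)&(P[:,2]<260)&(P[:,1]>-150)&(P[:,1]<-20)&(abs(P[:,0]-612)<25)
for y in(-135,-120,-105,-70,-55,-45):
    s=h&(abs(P[:,1]-y)<5)
    if s.sum()>4: print(y,s.sum(),np.percentile(P[s,2],95).round(1))
m=(r>110)&(g<70)&(b<70)&(P[:,2]>60)&(P[:,2]<92)&(P[:,1]>100)&(P[:,1]<300)&(P[:,0]<620)
q=P[m];print(cv2.minAreaRect(q[:,:2].astype(np.float32)))
E
```

```text
[613.4 -86.3 251. ] [-7.2 11.5 33.9] [-0.0016  0.0004 -0.0017  0.0001 -0.0011  0.0011]
-135 45 244.3
-120 43 244.1
-105 45 243.4
-70 46 243.8
-55 46 244.3
-45 42 245.2
((558.7822265625, 243.85507202148438), (14.313735008239746, 62.59030532836914), 86.160888671875)
```

View pics/s5.png

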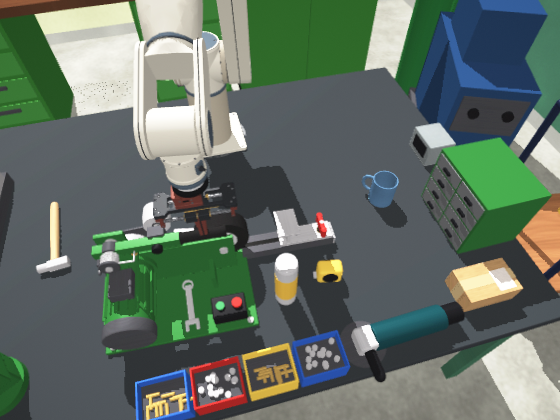

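The picture shows the arm level, with its handle near (190,240) under the fingers. The knob is crosswise at (321,226), the rest is out, and the bystanders haven't moved. The handle top measures 244 mm along its whole length, so it is level at the stop, and the force is steady.

```bash
python3 - <<'E'
from h import *
print(ctrl.close_job()); o=ctrl.get_obs(); print(o['t'],o['ee_pos'].round(1),o['ft_force'].round(1))
E
```

```text
the job is handed in; nothing more can be done
None
the job is handed in; nothing more can be done
```

The job is done and handed in at about 12.5 s of the 56 s; no verdict was reported.

- **Knob:** I gripped the red wing knob and turned it anticlockwise by a commanded 1.45 rad. The wrist camera put it at about 1.56 rad afterwards, and the scene view agrees to within about 1°.
- **Work rest:** I slid it out by the knob until it hit its outer stop; the force rose from about 5 N to 27 N. Once released, the camera showed the knob 74 mm out from where it started. The start offset was not measured directly, so being at the stop rests on that force rise.
- **Tension arm:** I pushed the handle down from above with the closed fingers. At the end its top measured 243–245 mm along the whole length, so the arm is level at its lower stop. The upward push was about 34 N, up from 15 N just before the stop, and the arm was still.
- **Bystanders:** the last picture shows none of them visibly shifted, but I did not measure their positions.

**Disagreements:** the first two views put the knob about 5 mm apart along y, so I used the wrist camera instead. The approach to the handle ended about 7 mm off the planned spot along it, which did not matter.

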